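# Put the sample station in order

### The job

Check the sample station and set it right: stand each of the three round red-capped samples (wide jar, middle-sized pot, slim vial) upright in the grey ring of its size, the widest in the widest ring and so on, and stand the square bottle, which is no sample, upright in the square metal tray. One wrong container is standing in the widest ring, so that ring has to be cleared before the jar can go in. Set everything down without dropping it, let go, and leave the glass beaker and the wash bottle where they are.

Things in the scene. Friction and masses are not known exactly. Their poses are not given: they have to be found in the camera images.
- jar: Round sample container standing upright, white body with a paper band and a red screw cap fixed on: the widest and lowest of the three. Total height 65 mm; body diameter 62 mm, the top 18 mm is the cap, 64 mm in diameter (a good place to grip from above). About 120 g (varies by a third). Origin: centre of its underside; z up through the cap.
- pot: Round sample container standing upright, white body with a paper band and a red screw cap fixed on: the middle-sized one. Total height 80 mm; body diameter 44 mm, the top 18 mm is the cap, 46 mm in diameter (a good place to grip from above). About 90 g (varies by a third). Origin: centre of its underside; z up through the cap.
- vial: Round sample container standing upright, white body with a paper band and a red screw cap fixed on: the slimmest and tallest; tips easily. Total height 92 mm; body diameter 26 mm, the top 18 mm is the cap, 28 mm in diameter (a good place to grip from above). About 50 g (varies by a third). Origin: centre of its underside; z up through the cap.
- bottle: Square bottle standing upright: white body 40 x 40 mm in plan and 52 mm high with a narrower round red cap (28 mm in diameter) on top, 73 mm high in all. Grip it across two parallel faces of the body, below the shoulder. About 100 g (varies by a third). Origin: centre of its underside; x and y along the normals of its side faces, z up. It is not a sample.
- ring_large: Fixed upright ring of grey plastic standing on the bench, open at the top and bottom (the bench shows inside and is its floor): inner diameter 82 mm, outer 92 mm, 18 mm high. The widest ring, for the jar. At the start the pot, the vial or the square bottle stands inside it, near its middle; the jar does not fit beside any of them. Origin: centre of its underside, at bench level; z up.
- ring_medium: Fixed upright ring of grey plastic standing on the bench, open at the top and bottom (the bench shows inside and is its floor): inner diameter 62 mm, outer 72 mm, 18 mm high. The middle ring, for the pot. Empty at the start. Origin: centre of its underside, at bench level; z up.
- ring_small: Fixed upright ring of grey plastic standing on the bench, open at the top and bottom (the bench shows inside and is its floor): inner diameter 42 mm, outer 52 mm, 18 mm high. The smallest ring, for the vial. Empty at the start. Origin: centre of its underside, at bench level; z up.
- tray: Fixed square metal tray, open at the top: 94 x 94 mm outside, 84 x 84 mm inside, walls 20 mm high, floor 5 mm thick, for the square bottle. Empty at the start. Origin: centre of its underside, at bench level; x and y along its sides, z up.
- beaker: Bystander: open glass beaker, empty, loose, 64 mm in diameter at the rim and 75 mm high, standing among the work. Not to be moved. Origin: centre of its underside; z up.
- wash_bottle: Bystander: tall white plastic bottle with a grey cap, loose, 60 mm in diameter and 160 mm high, at the robot's right beside the work. Not to be moved. Origin: centre of its underside; z up.
There are look-alikes about, which are no part of the job. Leave any orange look-alike of the jar alone.

How it is judged:
By the outcome, as a careful person would: the job done as asked, in the order asked, and still so for the second after the job is handed in, with the robot touching nothing.
It also fails if it takes over 96 s, if anything falls off the work surface, if the arm or the gripper's body presses on something with over 40 N, if the wrist force passes 120 N, or if a joint passes its speed limit or range.

### The arm

A 6-joint arm with a two-finger parallel gripper is mounted at the origin on the work surface. World frame = base frame: x ahead of the robot, y to its left, z up, the work surface at z = 0. Lengths are in m, angles in rad, forces in N, time in s.
With the tool pointing down it reaches from about 0.375 to 0.975 m from the base axis. Payload 3.8 kg.
Tool frame: the origin (TCP) lies on the centre line of the jaws, within the pads' length; the fingertips stand 19 mm ahead of it and the grasp point (between the pads) is the TCP; z points along the fingers, y is the line along which they close (so a half turn about z gives the same grasp; the last joint's range is limited). The gripper opens to 88 mm and grips with 3 to 60 N. Pads are 18 mm wide; open, the fingers measure 123 mm over their backs; the gripper's body (75 mm by 187 mm) begins 45 mm behind the grasp point.
Start: joints at [-1.281, 0.264, 1.604, -0, 1.274, -0.037], TCP at [0.217, -0.639, 0.258] pointing down, gripper open.
Joint ranges: [-2.63, 2.63], [-0.94, 2.18], [0.31, 2.57], [-1.31, 4.45], [0, 2.66], [-2.55, 2.55]. Speed limits (rad/s): [2.57, 2.57, 3.14, 3.14, 3.14, 3.14].

### API

Orientations are given as a unit quaternion [x, y, z, w].
In Python, from cell import ctrl, fingers, kinematics, eyes, job, models, monitor gives the robot as it stands. Calls block until the motion is done:
- ctrl.goto(position, orientation): joint-space move of the TCP to a pose.
- ctrl.servo_line(position, velocity=0.15, orientation=None, force_limit=None): straight line of the TCP; orientation=None keeps the orientation; velocity is the mean speed in m/s. With force_limit (N) it stops when the force on the tool has changed by that much, and returns True; else False.
- ctrl.goto_joints(angles): joint-space move.
- fingers.set_gripper(opening): finger opening in m; the grip force is fixed at half the most; returns when the fingers have stopped.
- ctrl.pause(seconds).
- kinematics.ik(position, orientation): joint angles nearest the present ones, or None.
- eyes.camera(name): name is "side" or "top"; returns a dict with "pixels" (384x512x3 uint8, red, green, blue), "fovy" (degrees; the focal length in pixels is half the picture's height over the tangent of half this angle, whatever the lens; pixels are square), "cx", "cy" (the principal point, pixels), "cam_to_world" (4x4, takes a point from camera to world coordinates). Camera axes: x right, y down, z forward; pixel columns grow to the right and rows downward; lengths in m; the calibration is good to about 2 mm. A picture is of the moment at which its call begins. There is no depth.
A pose or a line that the arm cannot do raises ctrl.MotionError and nothing moves.
- job.job_done(): hands the job in; it is judged then, once.
Trained networks look in a picture, given as the dict that the camera call returned (one of the last four; its "shot" number tells which), for a name from the list of things; names that differ only in an ending like _2 or _b are one class to them, and where a whole thing is asked for, a point or a joint stands for the part that bears it (a point fixed in the world has none). Each returns a list of dicts, best first, with "confidence" (0 to 1); they miss things now and then, are a little off and sometimes report something else, mostly with a low value. They report only what shows in the picture. A call takes as long as a camera call. They do not tell look-alikes from the thing itself.
- models.spot_in(target, picture): "extent" ([left, top, width, height] in pixels, round what is visible of it).
- models.outline_of(target, picture): "region" (384x512 bool, what is visible of it) and "extent" ([left, top, width, height] in pixels, round what is visible of it).
- models.place_of(target, picture): "pixel" ([column, row] in pixels: a listed point, or the origin of a listed thing).
Readings, each from a call of its own:
- monitor.read_time(): time.
- monitor.read_joint_positions(): joint angles.
- monitor.read_dq(): joint speeds.
- monitor.read_joint_efforts(): joint torques, N m.
- monitor.read_tool_pos(): TCP position.
- monitor.read_ee_rot(): TCP orientation.
- monitor.read_contact_force(): force on the tool from outside, world axes, zero at the start.
- monitor.read_ft_torque(): the same for the moment, N m.
- monitor.read_opening(): finger opening in m.
- monitor.read_grip_force(): force on a finger pad.
Only numpy, scipy, OpenCV 4.12 (cv2) and the standard library are available. Lean on these libraries where they do the work, as an engineer would, in place of code of your own. Each camera call takes 0.05 s, during which the arm holds its last target. There are 200 camera calls.

## Working session

There is one attempt and no reset: what is moved stays moved. The work goes in short steps, each a Python script; the robot and the scene stay as the last script left them, time stands still between calls to the robot, and variables do not carry over. Pictures are saved under pics/ and viewed, at most 14 in all, crops included, and the job is handed in when it is done.

```bash
ls; mkdir -p pics; python3 - <<'E'
from cell import *
import cv2
for n in ["top","side"]:
    p=eyes.camera(n); cv2.imwrite(f"pics/{n}0.png",p["pixels"][:,:,::-1])
    print(n,p["fovy"],p["cx"],p["cy"],p["cam_to_world"])
    for t in "jar pot vial bottle ring_large ring_medium ring_small tray beaker wash_bottle".split():
        print(t,[(r["pixel"],round(r["confidence"],2)) for r in models.place_of(t,p)], [([int(v) for v in r["extent"]],round(r["confidence"],2)) for r in models.spot_in(t,p)])
print(monitor.read_time(),monitor.read_ee_rot())
E
```

```text
pics
top 56.9746308042527 252.5293020231397 194.1653837309784 [[-0.0220893  -0.98675924  0.16068062  0.3492917 ]
 [-0.99962849  0.02436615  0.01221328 -0.12322168]
 [-0.01596674 -0.16035114 -0.98693089  1.09678345]
 [ 0.          0.          0.          1.        ]]
jar [([228.1, 150.1], 0.9), ([257.7, 171.3], 0.89)] [([244, 156, 20, 25], 0.77), ([215, 131, 22, 22], 0.64)]
pot [([182.0, 222.7], 0.67)] [([168, 212, 21, 13], 0.61)]
vial [([248.4, 214.4], 0.6)] [([241, 209, 7, 12], 0.51)]
bottle [([295.7, 161.4], 0.69)] [([289, 149, 15, 16], 0.63)]
ring_large [([240.1, 216.3], 0.64), ([137.2, 219.1], 0.19)] [([225, 202, 35, 31], 0.8)]
ring_medium [([303.0, 217.8], 0.69), ([184.0, 220.3], 0.3)] [([289, 203, 27, 26], 0.54), ([244, 155, 23, 30], 0.43)]
ring_small [] [([187, 159, 20, 22], 0.48)]
tray [([138.6, 175.3], 0.93)] [([287, 206, 23, 25], 0.6), ([118, 154, 34, 41], 0.59)]
beaker [([136.3, 216.8], 0.69)] [([117, 208, 29, 21], 0.89)]
wash_bottle [([376.0, 240.8], 0.86)] [([246, 158, 20, 26], 0.68), ([365, 228, 32, 18], 0.64), ([287, 201, 28, 28], 0.37)]
side 45.331032396652034 253.823
[... 371 characters left out ...]
t [([237.3, 273.2], 0.97), ([159.6, 289.3], 0.46)] [([228, 250, 20, 32], 0.81)]
vial [([276.1, 222.9], 0.72)] [([273, 200, 17, 29], 0.78)]
bottle [([257.4, 161.6], 0.65)] [([252, 144, 18, 23], 0.74)]
ring_large [([276.3, 224.6], 0.58)] [([258, 210, 39, 30], 0.54)]
ring_medium [([315.9, 181.8], 0.77)] [([306, 170, 20, 18], 0.61)]
ring_small [([205.7, 234.5], 0.6)] [([192, 224, 23, 19], 0.7), ([251, 142, 16, 24], 0.65)]
tray [([157.1, 290.1], 0.92)] [([130, 264, 49, 49], 0.57)]
beaker [([204.9, 313.9], 0.58), ([366.9, 152.6], 0.56)] [([187, 288, 28, 37], 0.75)]
wash_bottle [([367.8, 153.8], 0.8)] [([353, 112, 28, 49], 0.91)]
2.1 [ 9.86678834e-01  1.62680294e-01 -2.76821966e-06  2.02799504e-06]
```

```bash
python3 - <<'E'
import cv2,numpy as np
a=cv2.imread("pics/top0.png")[120:270,90:410];b=cv2.imread("pics/side0.png")[100:340,110:400]
cv2.imwrite("pics/c1.png",cv2.resize(a,None,fx=2.5,fy=2.5,interpolation=2));cv2.imwrite("pics/c2.png",cv2.resize(b,None,fx=2.5,fy=2.5,interpolation=2))
E
```

```text
(no output)
```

View pics/c1.png

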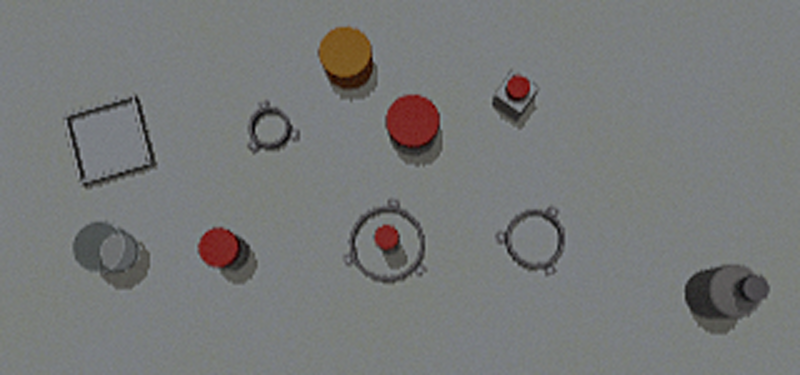

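View pics/c2.png

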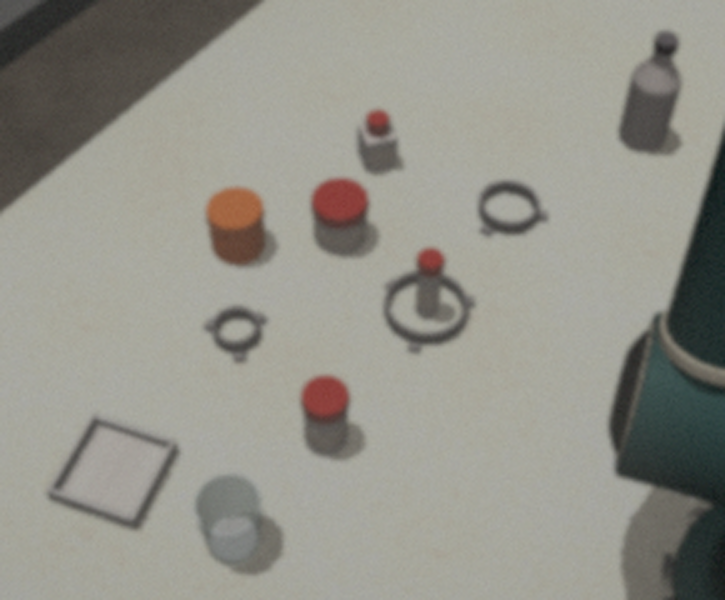

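The pictures show these candidates (top-view pixels):
- Red and wide at (255,169): the jar.
- Orange and wide at (228,141): a look-alike, to leave alone.
- Red and mid-size at (178,219): the pot.
- Slim red at (245,215), standing inside the widest ring: the vial, so it is the wrong container.
- Small cap on a square body at (297,155): the bottle.

The rings sit at (240,216) large, (303,217) medium and (198,171) small. The tray is at (138,176).

Next I'll measure them in both views.

```bash
cat > h.py <<'E'
from cell import *
import cv2,numpy as np
from scipy.optimize import least_squares
def KT(p):
    f=192/np.tan(np.radians(p["fovy"]/2)); return f,p["cx"],p["cy"],np.array(p["cam_to_world"])
def proj(p,P):
    f,cx,cy,T=KT(p); q=(np.atleast_2d(P)-T[:3,3])@T[:3,:3]; return q[:,:2]/q[:,2:]*f+[cx,cy]
def ray(p,uv,z):
    f,cx,cy,T=KT(p); d=T[:3,:3]@[(uv[0]-cx)/f,(uv[1]-cy)/f,1]; o=T[:3,3]; return (o+d*(z-o[2])/d[2])[:2]
A=np.linspace(0,2*np.pi,60,endpoint=False)
def cyl(x,y,r,z0,z1): return np.vstack([np.c_[x+r*np.cos(A),y+r*np.sin(A),0*A+z] for z in (z0,z1)])
def hullc(uv):
    m=cv2.moments(cv2.convexHull(uv.astype(np.float32))); return np.array([m["m10"],m["m01"]])/m["m00"]
def redblobs(p):
    hsv=cv2.cvtColor(cv2.GaussianBlur(p["pixels"],(3,3),0),cv2.COLOR_RGB2HSV)
    m=(((hsv[...,0]<7)|(hsv[...,0]>170))&(hsv[...,1]>110)&(hsv[...,2]>40)).astype(np.uint8)
    n,_,s,c=cv2.connectedComponentsWithStats(m); return [(s[i,4],c[i]) for i in range(1,n) if s[i,4]>15]
def solve(p,c,r,z0,z1):
    xy=ray(p,c,(z0+z1)/2)
    return least_squares(lambda q:hullc(proj(p,cyl(q[0],q[1],r,z0,z1)))-c,xy,diff_step=1e-4).x
CAP=dict(jar=(.032,.047,.065),pot=(.023,.062,.080),vial=(.014,.074,.092),bottle=(.014,.052,.073))
E
cat > m.py <<'E'
from h import *
# approximate image locations of cap centres / rings / tray from the viewed pictures
G=dict(top=dict(jar=(255,169),pot=(178,219),vial=(245,215),bottle=(297,155)),
 side=dict(jar=(246,182),pot=(240,259),vial=(282,205),bottle=(261,148)))
R=dict(top=dict(ring_large=(245,217),ring_medium=(303,216),ring_small=(198,171)),
 side=dict(ring_large=(280,223),ring_medium=(314,183),ring_small=(205,232)))
RO=dict(ring_large=(.046),ring_medium=(.036),ring_small=(.026))
for v in ("top","side"):
    p=eyes.camera(v); B=redblobs(p)
    for k,g in G[v].items():
        b=min(B,key=lambda b:np.hypot(*(b[1]-g))); 
        hull=cv2.contourArea(cv2.convexHull(proj(p,cyl(*solve(p,b[1],*CAP[k]),*CAP[k])).astype(np.float32)))
        print(v,k,b[0],round(hull),np.round(b[1],1),np.round(solve(p,b[1],*CAP[k]),4))
    gray=cv2.cvtColor(p["pixels"],cv2.COLOR_RGB2GRAY).astype(float)
    dark=np.clip(cv2.GaussianBlur(gray,(0,0),25)-cv2.GaussianBlur(gray,(0,0),.7),0,60)
    def score(P):
        uv=proj(p,P).astype(np.float32); return cv2.remap(dark.astype(np.float32),uv[:,0][None],uv[:,1][None],1).mean()
    for k,g in R[v].items():
        x0=ray(p,g,.012); r=RO[k]-.0025
        best=max((score(cyl(x0[0]+dx,x0[1]+dy,r,.016,.018)),x0[0]+dx,x0[1]+dy) for dx in np.arange(-.02,.0201,.001) for dy in np.arange(-.02,.0201,.001))
        print(v,k,np.round(best,4))
    g=dict(top=(136,176),side=(156,289))[v]; x0=ray(p,g,.02); t=np.linspace(-.0445,.0445,30); o=0*t+.0445
    sq=np.vstack([np.c_[t,o],np.c_[t,-o],np.c_[o,t],np.c_[-o,t]])
    def tr(x,y,a): c,s=np.cos(a),np.sin(a); return score(np.c_[sq@np.array([[c,s],[-s,c]])+[x,y],0*sq[:,0]+.02])
    best=max((tr(x0[0]+dx,x0[1]+dy,a),x0[0]+dx,x0[1]+dy,a) for dx in np.arange(-.015,.0151,.0015) for dy in np.arange(-.015,.0151,.0015) for a in np.radians(np.arange(-45,45,3)))
    print(v,"tray",np.round(best,4),np.degrees(best[3]))
    np.save(f"pics/{v}.npy",p["pixels"])
    for k in ("beaker","wash_bottle","bottle","jar"):
        for q in models.place_of(k,p): print(v,k,"bench",np.round(ray(p,q["pixel"],0),3),q["confidence"])
E
python3 m.py
```

```text
top jar 349 374 [254.7 168.1] [ 0.5979 -0.1187]
top pot 201 218 [177.4 218.7] [0.4492 0.1098]
top vial 71 81 [244.2 214.6] [ 0.4554 -0.0855]
top bottle 67 85 [296.8 154.7] [ 0.6346 -0.2462]
top ring_large [45.2337  0.4533 -0.0841]
top ring_medium [50.3279  0.4552 -0.2632]
top ring_small [54.553   0.602   0.0602]
top tray [54.6694  0.5911  0.2591  0.2618] 14.999999999999998
top beaker bench [0.46  0.252] 0.75
top beaker bench [0.594 0.058] 0.2
top wash_bottle bench [ 0.382 -0.472] 0.6
top bottle bench [ 0.635 -0.25 ] 0.65
top jar bench [ 0.686 -0.039] 0.83
top jar bench [ 0.595 -0.122] 0.76
top jar bench [0.441 0.108] 0.32
side jar 265 390 [245.4 180.3] [ 0.5999 -0.1204]
side pot 208 317 [239.5 258.7] [0.4509 0.1086]
side vial 50 114 [281.6 203.7] [ 0.4577 -0.0876]
side bottle 29 94 [260.6 147.6] [ 0.6377 -0.2499]
side ring_large [55.8346  0.451  -0.0759]
side ring_medium [57.5598  0.4518 -0.2557]
side ring_small [57.8874  0.6009  0.0663]
side tray [52.7298  0.5876  0.2704  0.2618] 14.999999999999998
side beaker bench [0.456 0.254] 0.74
side wash_bottle bench [ 0.391 -0.48 ] 0.9
side wash_bottle bench [ 0.461 -0.27 ] 0.65
side bottle bench [ 0.637 -0.244] 0.84
side jar bench [ 0.674 -0.033] 0.72
```

```bash
cat > yaw.py <<'E'
from h import *
def run(xy0,z0=0,tag="b"):
    ps={v:eyes.camera(v) for v in ("top","side")}; D={}
    for v,p in ps.items():
        g=cv2.GaussianBlur(cv2.cvtColor(p["pixels"],cv2.COLOR_RGB2GRAY).astype(np.float32),(0,0),.8)
        D[v]=cv2.magnitude(cv2.Sobel(g,5,1,0),cv2.Sobel(g,5,0,1))
    t=np.linspace(-.02,.02,15); o=0*t+.02; sq=np.vstack([np.c_[t,o],np.c_[o,t],np.c_[t,-o],np.c_[-o,t]])
    def hull(p,x,y,a,n=200):
        c,s=np.cos(a),np.sin(a); q=sq@np.array([[c,s],[-s,c]])+[x,y]
        h=cv2.convexHull(np.vstack([proj(p,np.c_[q,0*q[:,0]+z0+z]) for z in (0,.052)]).astype(np.float32))[:,0]
        h=np.vstack([h,h[:1]]); L=np.r_[0,np.cumsum(np.hypot(*np.diff(h,axis=0).T))]; u=np.linspace(0,L[-1],n)
        return np.c_[np.interp(u,L,h[:,0]),np.interp(u,L,h[:,1])].astype(np.float32)
    def sc(x,y,a): return sum(cv2.remap(D[v],h[:,0][None],h[:,1][None],1).mean()/D[v].std() for v,p in ps.items() for h in [hull(p,x,y,a,80)])
    res=[max((sc(xy0[0]+dx,xy0[1]+dy,a),xy0[0]+dx,xy0[1]+dy,np.degrees(a)) for dx in np.arange(-.006,.0061,.002) for dy in np.arange(-.006,.0061,.002)) for a in np.radians(np.arange(0,90,5))]
    for r in sorted(res)[::-1][:6]: print(np.round(r,3))
    b=max(res); im=[]
    for v,p in ps.items():
        S=10; w=proj(p,[[b[1],b[2],z0+.03]])[0].astype(int); c=cv2.resize(p["pixels"][w[1]-18:w[1]+18,w[0]-18:w[0]+18,::-1],None,fx=S,fy=S,interpolation=2)
        c=cv2.convertScaleAbs(c,alpha=1.5); d=c.copy(); cv2.polylines(d,[((hull(p,*b[1:3],np.radians(b[3]))-w+18+.5)*S).astype(int)],True,(0,255,0),1); im.append(np.hstack([c,d]))
    im=np.vstack(im); cv2.imwrite(f"pics/{tag}.png",cv2.resize(im,(600,600)))
if __name__=="__main__": run((.6355,-.247),tag="bot")
E
python3 yaw.py
```

```text
[ 6.557  0.632 -0.247 50.   ]
[ 6.529  0.632 -0.247 55.   ]
[ 6.527  0.632 -0.245 45.   ]
[ 6.419  0.63  -0.245 40.   ]
[ 6.398  0.63  -0.245 25.   ]
[ 6.396  0.63  -0.245 35.   ]
```

View pics/bot.png

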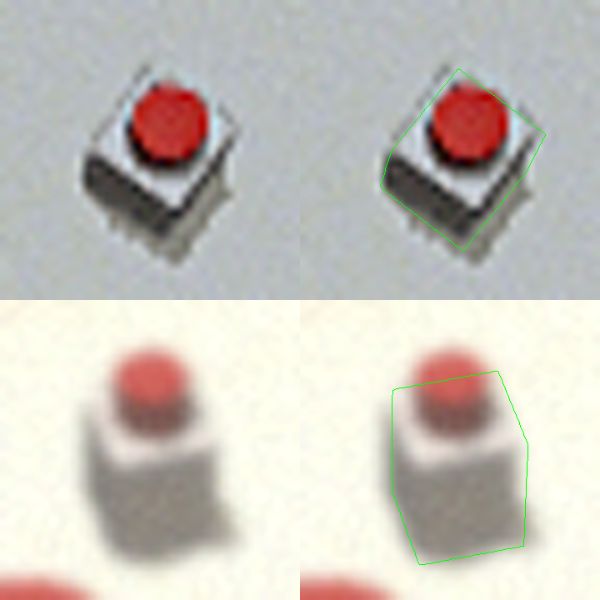

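```bash
python3 - <<'E'
import cv2,numpy as np
p=np.load("pics/top.npy")[:,:,::-1]; q=np.load("pics/side.npy")[:,:,::-1]
f=lambda a:cv2.convertScaleAbs(cv2.resize(a,(390,390),interpolation=2),alpha=1.4)
cv2.imwrite("pics/jar.png",np.hstack([f(p[125:235,205:315]),f(q[140:250,190:300])]))
E
```

```text
(no output)
```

View pics/jar.png

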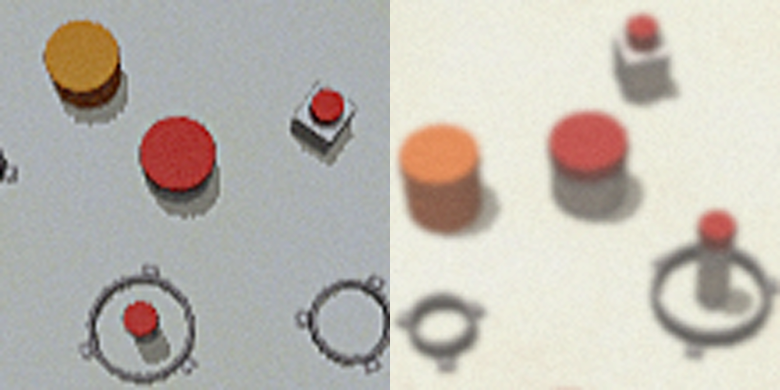

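The crops confirm the choice. The jar is the wide red cap at (180,155) in the left crop. The orange jar at (82,58) is the look-alike, and the vial at (142,320) stands in the widest ring. The bottle's faces are turned about 55°.

Vial first.

```bash
cat > mv.py <<'E'
from h import *
H=.21
def q(deg): y=np.radians(deg)/2; return [float(np.cos(y)),float(np.sin(y)),0.,0.]
def T(): return round(monitor.read_time(),1)
def pick(xy,yaw,g,op,z0=0):
    fingers.set_gripper(op)
    ctrl.goto([*xy,max(H-.03,g+.06)],q(yaw)); hit=ctrl.servo_line([*xy,z0+g],.12,force_limit=8)
    fingers.set_gripper(0.0); print("grip",hit,monitor.read_opening(),monitor.read_grip_force(),T())
    ctrl.servo_line([*xy,H],.15); print("lifted",monitor.read_opening(),np.round(monitor.read_contact_force(),2),T())
def place(xy,yaw,g,op,z0=0):
    ctrl.goto([*xy,H],q(yaw)); ctrl.servo_line([*xy,z0+g+.012],.15); ctrl.pause(.15)
    hit=ctrl.servo_line([*xy,z0+g-.006],.03,force_limit=4)
    print("down",hit,np.round(monitor.read_tool_pos(),4),monitor.read_opening(),T())
    fingers.set_gripper(op); ctrl.pause(.1); ctrl.servo_line([*xy,H-.03],.15); print("done",T())
E
python3 - <<'E'
from mv import *
print(T())
pick((.456,-.0865),80,.083,.06)
p=eyes.camera("top"); 
for a,c in redblobs(p): print(a,c)
cv2.imwrite("pics/v1.png",cv2.resize(eyes.camera("side")["pixels"][100:340,110:430,::-1],None,fx=2,fy=2))
place((.602,.0615),100,.083,.06)
E
```

```text
2.7
grip False 0.026374733458995894 29.991879500448704 7.0
lifted 0.026910136908570383 [-0.67 -0.69  0.55] 8.0
67 [296.79104478 154.70149254]
115 [256.07826087 162.23478261]
186 [176.91397849 218.51075269]
down True [0.6021 0.0616 0.083 ] 0.026394518556015864 10.5
done 12.0
```

```bash
python3 - <<'E'
from mv import *
pick((.5985,-.119),45,.056,.086)
place((.4545,-.083),45,.056,.084)
ctrl.goto([.5,.0,.25],q(80))
for v in ("top","side"):
    p=eyes.camera(v)
    for a,c in redblobs(p): print(v,a,np.round(c,1))
    cv2.imwrite(f"pics/{v}2.png",cv2.resize(p["pixels"][100:300,110:410,::-1],None,fx=2,fy=2))
E
```

```text
grip False 0.0628623166437975 30.00002011656761 15.0
lifted 0.06284997674665828 [-0.43 -0.16 -1.47] 16.2
down True [ 0.4548 -0.0831  0.056 ] 0.06260786936182675 18.5
done 20.1
top 67 [296.8 154.7]
top 364 [243.6 215.8]
top 124 [174.8 218.8]
side 296 [280.8 210.6]
side 55 [203.1 214.3]
side 211 [239.6 258.7]
```

```bash
python3 -c "
import cv2,numpy as np
cv2.imwrite('pics/w2.png',cv2.resize(np.vstack([cv2.imread('pics/top2.png'),cv2.imread('pics/side2.png')]),(450,600)))"
```

```text
(no output)
```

View pics/w2.png

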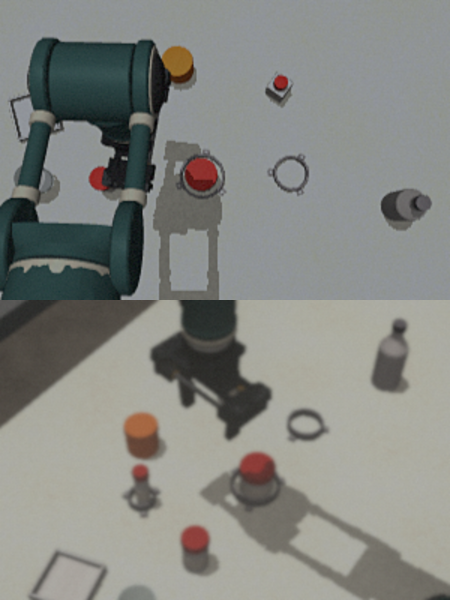

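The jar stands in the widest ring (side view, 257,475) and the vial in the small ring (140,490). Both are upright. Pot and bottle next.

```bash
python3 - <<'E'
from mv import *
pick((.4497,.1095),95,.071,.075)
place((.4545,-.2605),65,.071,.07)
pick((.634,-.247),55,.040,.07)
place((.5915,.261),105,.040,.058,z0=.005)
ctrl.goto_joints([-1.281,.264,1.604,0,1.274,-.037])
B=[]
for v in ("top","side"):
    p=eyes.camera(v); B.append(p["pixels"][110:320,110:410,::-1])
    for a,c in redblobs(p): print(v,a,np.round(c,1))
    for k in ("beaker","wash_bottle"): print(v,k,[np.round(ray(p,r["pixel"],0),3) for r in models.place_of(k,p)][:1])
cv2.imwrite("pics/fin.png",cv2.resize(np.vstack(B),None,fx=1.4,fy=1.4,interpolation=2)); print(T())
E
```

```text
grip False 0.04473323010079782 29.989672377705574 23.3
lifted 0.04491172457879506 [ 0.11  0.23 -0.3 ] 24.4
down True [ 0.4542 -0.2604  0.0709] 0.0444085783711603 27.4
done 28.9
grip False 0.03996819321592598 29.65525394384713 31.7
lifted 0.04027793844050664 [ 0.2  -0.38 -2.31] 33.0
down True [0.5918 0.2612 0.0451] 0.040030640073043626 36.6
done 38.2
top 78 [193.4 166.3]
top 64 [126.9 172.1]
top 365 [243.6 215.8]
top 206 [304.6 213.7]
top beaker [array([0.458, 0.251])]
top wash_bottle [array([ 0.382, -0.483])]
side 130 [315.4 168.5]
side 318 [281.2 211.3]
side 51 [203. 214.]
side 94 [152.5 274. ]
side beaker [array([0.453, 0.252])]
side wash_bottle [array([ 0.382, -0.479])]
42.0
```

View pics/fin.png

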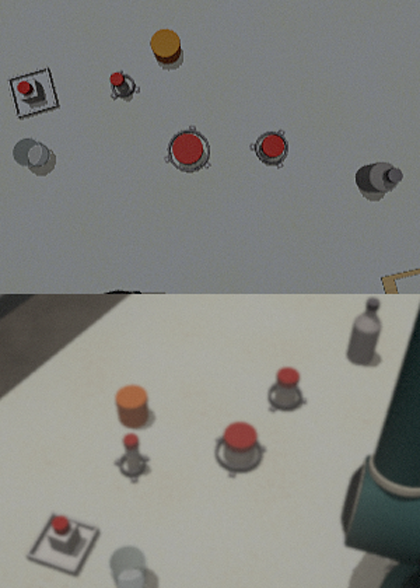

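The final picture shows each sample upright in its ring (side view): jar (240,450), pot (287,385) and vial (131,460). The bottle stands in the tray at (64,535). The beaker and wash bottle show no sign of having moved, so I'm handing in.

```bash
python3 -c "
from cell import job; print(job.job_done())"
```

```text
the job is handed in; nothing more can be done
None
```

The job is handed in at about 42 s on the robot's clock: jar, pot and vial stand upright in their matching rings and the square bottle in the tray, with the beaker, wash bottle and orange look-alike not moved.

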